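# Release the mended bell from the ratchet bar clamp

## Task

The mended ceramic bell has set and can come out of the bar clamp. Lift the clamp's pawl clear of the teeth by its finger lever, draw the toothed bar all the way back by its handle, then lift the bell out, keeping it upright, and set it down gently, standing in the middle of the cork coaster. Leave the bar drawn back and do not disturb the other things on the cabinet.

Things in the scene. Friction and masses are not known exactly. Their poses are not given: they have to be found in the camera images.
- clamp: Metal bar clamp, fixed. Origin under the bar's centre line at table height, z up. The bar runs along its y: fixed jaw and bell at +y, bar handle at -y. Base plate 90 x 275 mm (y -115 to +160 mm), 12 mm thick. Fixed jaw 50 mm wide, face at y +132 mm, top 50 mm up. Two cheeks (y -105 to -35 mm, outer faces x +-19 mm, top 68 mm up) guide the bar and hold the pawl. The bell starts at x 0, y +101 mm.
- jaw_face (a point): Centre of the moving jaw's front face, 32 mm above the table, at clamp y +70 mm when closed; moves with the bar. The jaw is 50 mm wide, 20 mm thick, top 50 mm above the table. An 8 mm lip on it reaches over the bell's foot, so the bell cannot be lifted before the jaw is drawn back.
- pawl_pivot (a point): Pivot of the steel ratchet pawl, between the cheeks, at clamp y -85 mm, 58 mm above the table; its axis is the clamp's x. The pawl's tip is 45 mm to its +y side. Pushing the finger lever's tab towards clamp -y (towards the bar's handle) lifts the tip.
- pawl (a joint): Pawl angle, rad. At the start 0 to 0.04: down, tip about 4 mm deep between two teeth, so the bar cannot be drawn back more than about 2 mm. Above about 0.15 the tip is clear of the teeth; stop at 0.9. The hinge is stiff (about 1.2 N at the tab) and stays where it is left.
- pawl_tab (a point): Centre of the flat tab of the pawl's finger lever, 52 mm from the pivot; tab 24 mm wide (clamp x), 34 mm long, 7 mm thick, ending 15 mm beyond this point. Pawl down: lever leans 40 deg from upright to clamp +y (point at y -52 mm, 98 mm above the table, lever end 112 mm). At 0.9 rad it leans 12 deg to -y (y -95 mm, 109 mm above the table).
- bar (a joint): How far the toothed bar and its jaw are drawn back, m: 0 = closed on the bell (the start), 0.070 = fully back at its stop. Slides towards clamp -y with about 2.5 N of friction once the pawl is lifted, and stays where it is left.
- bar_grip (a point): Grip point of the bar's handle, an upright black square post at the bar's -y end, 16 x 16 mm, from 20 to 88 mm above the table; this point is on its axis 70 mm above the table, at clamp y -185 mm with the bar closed. It moves with the bar. The bar is 14 mm wide, its toothed top 45 mm above the table.
- bell_mid (a point): Centre (half-way up, on the axis) of the loose white ceramic bell figurine, 104 mm tall, about 0.15 kg. Round foot 60 mm in diameter, 9 mm high; body tapers from 40 to 16 mm; on top a straight round handle 22 mm in diameter, from 18 to 47 mm above this point. Starts upright in the clamp, its foot 12 mm above the table.
- bell: The same bell; origin at the centre of its foot's underside, z up.
- coaster_top (a point): Centre of the top face of the round cork coaster, fixed on the cabinet top, 100 mm in diameter, 6 mm thick; this point is 6 mm above the table.
- diffuser: Bystander: frosted glass diffuser bottle, capped shut, 68 mm diameter, 122 mm tall; loose. Origin at the centre of its underside.
- mail_tray: Bystander: open black plastic mail tray, 170 x 260 mm, 45 mm high; loose. Origin at the centre of its underside.
- key_cover: Bystander: orange hard silicone key cover, 68 x 34 mm, 15 mm thick, lying flat; loose. Origin at the centre of its underside.
- bulldog_clip: Bystander: steel bulldog clip gripping nothing, standing on its jaw, 50 mm wide, about 52 mm tall; loose. Origin at the centre of its underside.
- polish_tin: Bystander: shut round steel shoe-polish tin, 72 mm diameter, 26 mm tall; loose. Origin at the centre of its underside.
- shoe_brush: Bystander: wooden shoe brush lying bristles down, 55 x 160 mm, 42 mm high; loose. Origin at the centre of its underside.
- dish: Bystander: shallow white ceramic dish, 110 mm diameter, 22 mm high; loose. Origin at the centre of its underside.
Mind the look-alikes: they are no part of the job. What is shaped like the bell but green is not meant. Several things look just like the part that bears coaster_top: the one meant starts farthest from the robot's base.

How it is judged:
By the outcome, as a careful person would: the job done as asked, in the order asked, and still so for the second after the job is handed in, with the robot touching nothing.
It also fails if it takes over 58 s, if anything falls off the work surface, if the arm or the gripper's body presses on something with over 40 N, if the wrist force passes 120 N, or if a joint passes its speed limit or range.

## Robot

A 7-joint arm with a two-finger parallel gripper is mounted at the origin on the work surface. World frame = base frame: x ahead of the robot, y to its left, z up, the work surface at z = 0. Lengths are in m, angles in degrees, forces in N, time in s.
With the tool pointing down it reaches from about 0.425 to 0.875 m from the base axis. Payload 4.7 kg.
Tool frame: the origin (TCP) lies midway between the tips of the shut fingers; the grasp point (between the pads) lies 19 mm behind it; z points along the fingers, y is the direction in which the jaws open and shut (so a half turn about z gives the same grasp; the last joint's range is limited). The gripper opens to 87 mm and grips with 3 to 60 N. Pads are 19 mm wide; open, the fingers measure 117 mm over their backs; the gripper's body (75 mm by 190 mm) begins 51 mm behind the grasp point.
Start: joints at [-66.801, 18.392, -4.016, 83.108, 1.295, 78.541, -3.26], TCP at [0.248, 0.601, 0.223] pointing down, gripper open.
Joint ranges: [-163.93, 163.93], [-17.29, 119.83], [-79.2, 71.16], [3.27, 140.29], [-89.18, 269.18], [5.43, 117.66], [-154.24, 154.24]. Speed limits (degrees/s): [147.25, 147.25, 180, 180, 180, 180, 180].

## Interface

Orientations are given as [roll, pitch, yaw] about the fixed x, y, z axes, in that order (R = Rz(yaw) Ry(pitch) Rx(roll)).
In Python, from cell import env gives the robot as it stands. The module is installed in compiled form; this text tells all that it offers.
- The arm moves only by the tool servo_tool, never from a script. Its argument "plan" is a list of rows, each a list of 3 entries, a list of its own where there are three numbers: the opening, from 0 (shut) to 1 (fully open), then the shift along the tool's x, y, z in cm, then the turn, a rotation vector about the tool's x, y, z in degrees. A call has 1 to 20 rows; each row shifts and turns the pose as measured when the row begins, along the tool's axes as they then stand; what a row does not reach is not made up. A row lasts 1/12 s, in which the tool goes at most 41.7 mm and 7.16 degrees, less where a joint would pass 70% of its speed; a pose out of reach is approached as far as the arm can. A call is refused whole if a number of a shift passes 4.17 or a number of a turn 7.16, either way. A call with a gripper value outside its range is refused whole. The fingers move at their own pace and stop on an object; "force" is the grip in N (left out, the last holds). Time passes only in rows, so rows that do not move let the fingers close. It gives the time, the measured TCP pose, the force and the opening at its end, in the units of the state.
- env.get_obs(): the state, without advancing time (a new reading comes with each control period).
- env.read_camera(name): name is "scene" or "top" or "wrist"; returns a dict with "image" (420x560x3 uint8, blue, green, red), "fx", "fy", "cx", "cy" (pixels), "rvec" (rotation vector, rad) and "tvec" (3), from world to camera coordinates, as OpenCV has them; the wrist camera has in their place "T_tool_cam" (4x4, takes a point from camera to tool coordinates, whose origin is the TCP and whose axes are the flange's). Camera axes: x right, y down, z forward; pixel columns grow to the right and rows downward; lengths in m; the calibration is good to about 2 mm. A picture is of the moment at which its call begins: read the wrist's pose just before it. There is no depth.
- env.sign_off(): hands the job in, once; it reports no verdict.
The state is a dict: "time_s": time; "qpos": joint angles; "joint_velocities": joint speeds; "effort": joint torques, N m; "tool_pos": TCP position; "tool_rot": TCP orientation; "force": force on the tool from outside, world axes, zero at the start; "wrist_torque": the same for the moment, N m; "grip_width": finger opening in m.
Only numpy, scipy, OpenCV 4.12 (cv2) and the standard library are available. Lean on these libraries where they do the work, as an engineer would, in place of code of your own. Each camera call takes 0.05 s, during which the arm holds its last target. There are 200 camera calls.

## Working session

There is one attempt and no reset: what is moved stays moved. The work goes in short steps, Python scripts to look and compute and a tool call to move; the robot and the scene stay as the last step left them, time stands still between calls to the robot, and variables do not carry over. Pictures are saved under pics/ and viewed, about 8 in all and at most 12, crops included, and the job is handed in when it is done.

Besides the shell and the picture viewer there is one more tool, called after "Request:" by a JSON object that holds its "api" and its "payload". servo_tool: Moves the arm, as the interface text tells. Its arguments: {"type":"object","properties":{"plan":{"type":"array"},"force":{"type":"number"}},"required":["plan"]}

```bash
mkdir -p pics; cat > h.py <<'E'
import numpy as np, cv2
from scipy.spatial.transform import Rotation as Ro
from cell import env
def cam(name):
    o=env.get_obs(); c=env.read_camera(name)
    K=np.array([[c['fx'],0,c['cx']],[0,c['fy'],c['cy']],[0,0,1.]])
    if name=='wrist':
        T=np.eye(4); T[:3,:3]=Ro.from_euler('xyz',o['tool_rot'],degrees=True).as_matrix(); T[:3,3]=o['tool_pos']
        M=T@np.array(c['T_tool_cam']); R=M[:3,:3].T; C=M[:3,3]
    else:
        R=cv2.Rodrigues(np.array(c['rvec'],float))[0]; C=-R.T@np.array(c['tvec'],float).ravel()
    return c['image'],K,R,C
def ray(K,R,C,u,v):
    d=R.T@np.linalg.inv(K)@np.array([u,v,1.]); return d/np.linalg.norm(d)
def plane(K,R,C,u,v,z):
    d=ray(K,R,C,u,v); return C+d*(z-C[2])/d[2]
def proj(K,R,C,p):
    q=K@(R@(np.array(p,float)-C)); return q[:2]/q[2]
def tri(c1,p1,c2,p2):
    d1=ray(*c1,*p1); d2=ray(*c2,*p2); A=np.stack([d1,-d2],1)
    s=np.linalg.lstsq(A,c2[2]-c1[2],rcond=None)[0]
    a=c1[2]+s[0]*d1; b=c2[2]+s[1]*d2
    return (a+b)/2,np.linalg.norm(a-b)
E
python3 - <<'E'
from h import *
import pickle
print(env.get_obs())
D={}
for n in('scene','top','wrist'):
    i,K,R,C=cam(n); D[n]=(i,K,R,C); cv2.imwrite(f'pics/{n}0.png',i); print(n,K[0,0],C,R[2])
pickle.dump(D,open('d0.pkl','wb'))
E
```

```text
{'time_s': 0.0, 'qpos': array([-66.80229226,  18.43960918,  -4.01652075,  83.17725488,
         1.29439986,  78.54089614,  -3.26021839]), 'joint_velocities': array([-0.09582437, -0.03028376,  0.03323283,  0.10755612,  0.02094182,
        0.08740248, -0.0352891 ]), 'effort': array([-2.06433656e-04, -4.91289282e+01, -4.04192526e-01, -3.12523091e+01,
       -6.39458187e-02,  4.37100639e-02,  1.68855240e-04]), 'tool_pos': array([0.24740435, 0.60045267, 0.22143481]), 'tool_rot': array([-1.79887458e+02,  4.98539946e-03,  1.57612700e+02]), 'force': array([ 0.62468807, -0.17136179, -0.42212594]), 'wrist_torque': array([ 0.02923171, -0.08055553, -0.00543495]), 'grip_width': 0.08719161874922086}
scene 487.31323551568244 [1.38374434 0.07289852 1.05067953] [-0.63930486 -0.04917236 -0.76737955]
top 434.18462048087093 [ 0.52702625 -0.01243254  1.14880379] [ 0.07062155  0.00586315 -0.99748595]
wrist 299.6753638301528 [0.18143191 0.62879137 0.38341061] [ 0.24201478 -0.10163381 -0.96493493]
```

View pics/scene0.png

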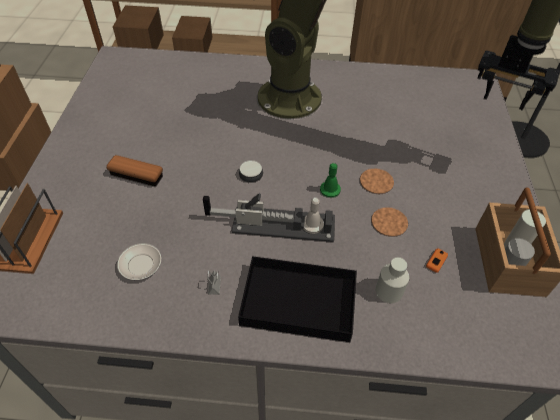

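View pics/top0.png

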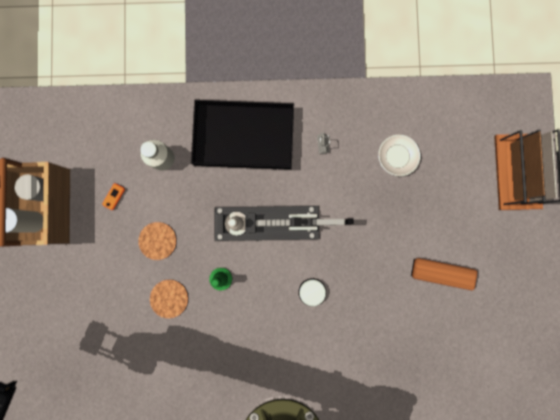

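Scene view: the clamp lies at about (285,220) px, with the white bell at (314,215) and the black post at (207,205).
Candidates:
- **Bell:** white at scene (314,215) / top (235,222), or green at scene (331,182) / top (221,278). I take the white one.
- **Coaster:** scene (390,222) / top (157,240), or scene (377,181) / top (169,299). The robot base is at the bottom of the top view, so (157,240) is the farther one.

Next is a close crop to check the choice, plus measurements.

```bash
python3 - <<'E'
from h import *
import pickle
D=pickle.load(open('d0.pkl','rb'))
s,t=D['scene'],D['top']
a=cv2.resize(s[0][175:255,190:350],None,fx=5,fy=5,interpolation=cv2.INTER_CUBIC)[:,:800]
b=cv2.resize(t[0][195:255,200:360],None,fx=5,fy=5,interpolation=cv2.INTER_CUBIC)[:300]
cv2.imwrite('pics/crop.png',np.vstack([b,a[:300]]))
for n in('scene','top'):
    i,K,R,C=D[n]; hsv=cv2.cvtColor(i,cv2.COLOR_BGR2HSV)
    m=cv2.inRange(hsv,(5,90,120),(20,255,255))
    for c in cv2.findContours(m,0,2)[0]:
        if cv2.contourArea(cv2.convexHull(c))>500:
            e=cv2.fitEllipse(cv2.convexHull(c)); p=plane(K,R,C,*e[0],.006); print(n,np.round(e[0],1),np.round(e[1],1),p.round(4),np.hypot(*p[:2]).round(3))
E
```

```text
scene [ 30.4 243.9] [37.2 82.3] [ 0.6967 -0.6265  0.006 ] 0.937
scene [389.6 221.2] [27.1 36.7] [0.525  0.3166 0.006 ] 0.613
scene [503.4 235.8] [16.1 86.3] [0.5448 0.6196 0.006 ] 0.825
scene [544.1 223.9] [13.2 93.9] [0.4916 0.74   0.006 ] 0.888
scene [376.7 180.4] [23.7 33.8] [0.3736 0.2873 0.006 ] 0.471
scene [135.8 166.3] [16.2 61.7] [ 0.3895 -0.4322  0.006 ] 0.582
top [168.5 298.5] [38.  38.9] [0.371  0.2868 0.006 ] 0.469
top [444.4 274.2] [31.8 69.7] [ 0.4163 -0.4326  0.006 ] 0.6
top [157.  240.6] [37.7 38.3] [0.5221 0.316  0.006 ] 0.61
top [ 34.4 206.6] [ 32.7 115.3] [0.6199 0.6408 0.006 ] 0.892
top [516.6 182.2] [ 43.7 114.4] [ 0.6521 -0.635   0.006 ] 0.91
```

View pics/crop.png

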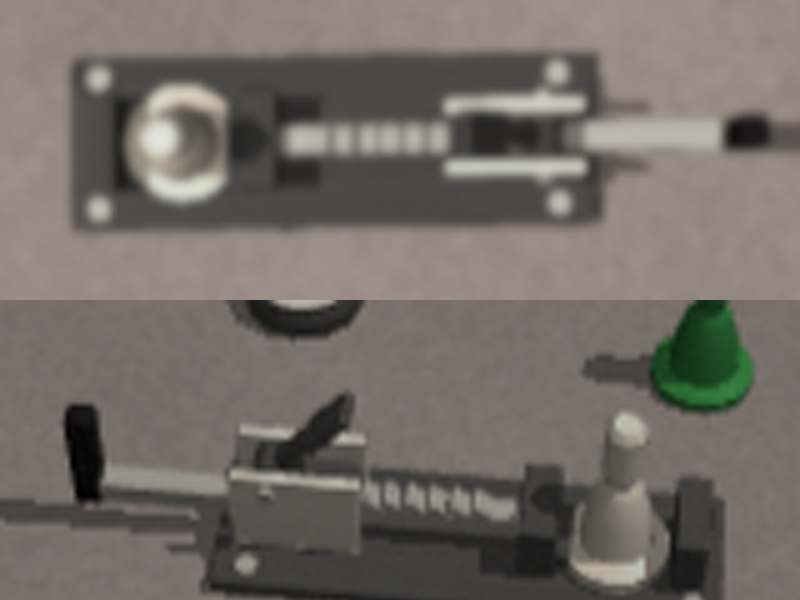

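The crop shows the white bell between the fixed jaw (left in the top view) and the moving jaw. The post is at crop (747,132) and the dark lever is up in the scene part at (345,400). The colour and place match the description. Now triangulating.

```bash
python3 - <<'E'
from h import *
import pickle
D=pickle.load(open('d0.pkl','rb'))
s,t=D['scene'][1:],D['top'][1:]
T=lambda u,v:((u+.5)/5-.5+200,(v+.5)/5-.5+195); S=lambda u,v:((u+.5)/5-.5+190,(v-300+.5)/5-.5+175)
for n,a,b in(('belltop',(160,137),(629,425)),('posttop',(750,132),(82,410)),('tabend',(472,128),(343,400)),('coaster',None,None)):
    p,q=(T(*a),S(*b)) if a else ((157,240.6),(389.6,221.2))
    x,e=tri(t,p,s,q); print(n,x.round(4),'gap',e.round(4))
cs=np.array([plane(*t,*T(*c),.012)[:2] for c in((73,60),(598,55),(603,222),(75,229))])
print(cs.round(4)); L=(cs[0]+cs[3])/2; Rr=(cs[1]+cs[2])/2; d=L-Rr; n=np.linalg.norm(d); yaw=np.degrees(np.arctan2(-d[0],d[1]))
print('len',n,'yaw',yaw); o=Rr+d/n*.115; print('origin',o); 
sc=np.array([plane(*t,*T(*c),.014)[:2] for c in((98,78),(557,72),(560,204),(98,209))]); d2=(sc[0]+sc[3]-sc[1]-sc[2])/2;print('screw yaw',np.degrees(np.arctan2(-d2[0],d2[1])),sc.mean(0))
u=d/n; 
for nm,y in(('grip',-.185),('tab',-.052),('bell',.101),('pivot',-.085)): print(nm,(o+u*y).round(4))
E
```

```text
belltop [0.5623 0.1064 0.1145] gap 0.0001
posttop [ 0.5585 -0.1788  0.0887] gap 0.0005
tabend [ 0.5627 -0.0413  0.1172] gap 0.002
coaster [0.5221 0.3172 0.0023] gap 0.0004
[[ 0.6074  0.1632]
 [ 0.6031 -0.1124]
 [ 0.5157 -0.1123]
 [ 0.5189  0.1635]]
len 0.2757218497563137 yaw -0.7852027803798852
origin [0.5609639 0.0026293]
screw yaw -0.7531228582425595 [0.56167969 0.03008799]
grip [ 0.5584 -0.1824]
tab [ 0.5603 -0.0494]
bell [0.5623 0.1036]
pivot [ 0.5598 -0.0824]
```

```bash
cat >> h.py <<'E'
CO=np.array([.5611,.0026]); CY=np.radians(-.78)
def cl(x,y,z):
    return [*(CO+x*np.array([np.cos(CY),np.sin(CY)])+y*np.array([-np.sin(CY),np.cos(CY)])),z]
def rows(target,n,g,yaw=89.2,r=2):
    "even rows from the measured pose to target; shift cm, turn deg in tool axes"
    o=env.get_obs(); R=Ro.from_euler('xyz',o['tool_rot'],degrees=True); p=np.array(o['tool_pos'])
    w=(R.inv()*Ro.from_euler('xyz',[180,0,yaw],degrees=True)).as_rotvec(degrees=True)/n
    s=(np.array(target)-p)*100/n; out=[]
    for k in range(n):
        Rk=R*Ro.from_rotvec(w*k,degrees=True)
        out.append([g,[round(float(v),r) for v in Rk.inv().apply(s)],[round(float(v),1) for v in w]])
    print(p.round(4),'->',np.round(target,4),'dist',np.linalg.norm(s)*n); print(str(out).replace(' ',''))
E
python3 -c "
from h import *
rows(cl(0,-.010,.2),18,0)"
```

```text
[0.2475 0.6006 0.2217] -> [ 0.561  -0.0074  0.2   ] dist 68.43758606147442
[[0,[-2.9,-2.46,0.12],[-0.0,0.0,3.8]],[0,[-3.05,-2.26,0.12],[-0.0,0.0,3.8]],[0,[-3.2,-2.05,0.12],[-0.0,0.0,3.8]],[0,[-3.33,-1.84,0.12],[-0.0,0.0,3.8]],[0,[-3.44,-1.61,0.12],[-0.0,0.0,3.8]],[0,[-3.54,-1.38,0.12],[-0.0,0.0,3.8]],[0,[-3.62,-1.14,0.12],[-0.0,0.0,3.8]],[0,[-3.69,-0.9,0.12],[-0.0,0.0,3.8]],[0,[-3.74,-0.66,0.12],[-0.0,0.0,3.8]],[0,[-3.78,-0.41,0.12],[-0.0,0.0,3.8]],[0,[-3.8,-0.15,0.12],[-0.0,0.0,3.8]],[0,[-3.8,0.1,0.12],[-0.0,0.0,3.8]],[0,[-3.78,0.35,0.12],[-0.0,0.0,3.8]],[0,[-3.75,0.6,0.12],[-0.0,0.0,3.8]],[0,[-3.7,0.85,0.12],[-0.0,0.0,3.8]],[0,[-3.64,1.09,0.12],[-0.0,0.0,3.8]],[0,[-3.56,1.33,0.12],[-0.0,0.0,3.8]],[0,[-3.46,1.56,0.12],[-0.0,0.0,3.8]]]
```

Request:
{"api": "servo_tool", "payload": {"plan": [[0,[-2.9,-2.5,0.1],[0,0,3.8]],[0,[-3.0,-2.3,0.1],[0,0,3.8]],[0,[-3.2,-2.0,0.1],[0,0,3.8]],[0,[-3.3,-1.8,0.1],[0,0,3.8]],[0,[-3.4,-1.6,0.1],[0,0,3.8]],[0,[-3.5,-1.4,0.1],[0,0,3.8]],[0,[-3.6,-1.1,0.1],[0,0,3.8]],[0,[-3.7,-0.9,0.1],[0,0,3.8]],[0,[-3.7,-0.7,0.1],[0,0,3.8]],[0,[-3.8,-0.4,0.1],[0,0,3.8]],[0,[-3.8,-0.2,0.1],[0,0,3.8]],[0,[-3.8,0.1,0.1],[0,0,3.8]],[0,[-3.8,0.4,0.1],[0,0,3.8]],[0,[-3.7,0.6,0.1],[0,0,3.8]],[0,[-3.7,0.9,0.1],[0,0,3.8]],[0,[-3.6,1.1,0.1],[0,0,3.8]],[0,[-3.6,1.3,0.1],[0,0,3.8]],[0,[-3.5,1.6,0.1],[0,0,3.8]]]}}

```text
time_s: 1.65
tool_pos: [0.5514, -0.0316, 0.1953]
tool_rot: [-179.6, -0.1, 87.1]
force: [0.4, 0.1, -0.2]
grip_width: 0.0004
```

```bash
python3 -c "
from h import *
o=env.get_obs();print(o['tool_rot'],o['grip_width'],o['time_s'])
rows(cl(0,-.010,.2),6,0)
i,K,R,C=cam('wrist');cv2.imwrite('pics/w1.png',i)
print([proj(K,R,C,cl(*p)).round(0) for p in((0,-.052,.098),(0,-.185,.088),(0,.101,.116),(0,-.042,.112))])"
```

```text
[-1.79551787e+02 -8.99399121e-02  8.70890285e+01] 0.0003887664096541445 1.65
[ 0.5514 -0.0316  0.1953] -> [ 0.561  -0.0074  0.2   ] dist 2.644983417582475
[[0,[0.41,0.14,-0.08],[-0.1,-0.0,-0.4]],[0,[0.41,0.14,-0.08],[-0.1,-0.0,-0.4]],[0,[0.41,0.14,-0.08],[-0.1,-0.0,-0.4]],[0,[0.41,0.15,-0.08],[-0.1,-0.0,-0.4]],[0,[0.41,0.15,-0.08],[-0.1,-0.0,-0.4]],[0,[0.41,0.15,-0.08],[-0.1,-0.0,-0.4]]]
[array([288., 231.]), array([291., 347.]), array([283.,  39.]), array([288., 226.])]
```

View pics/w1.png

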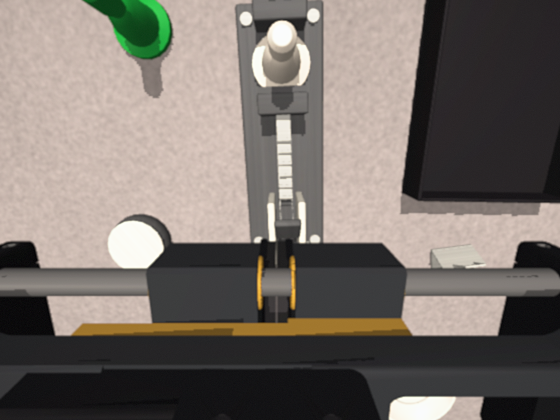

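The wrist view shows the bell top at (283,35), predicted (283,39), and the lever tab at (288,228), predicted (288,226), so the clamp frame holds. I'll move in front of the tab and descend.

Request:
{"api": "servo_tool", "payload": {"plan": [[0,[1.2,0.4,0],[0,0,-1]],[0,[1.2,0.5,0],[0,0,-1]],[0,[0.3,0.1,2],[0,0,0]],[0,[0,0,3],[0,0,0]],[0,[0,0,3],[0,0,0]],[0,[0,0,2.4],[0,0,0]],[0,[0,0,0.4],[0,0,0]]]}}

```text
time_s: 2.28
tool_pos: [0.5688, -0.0072, 0.0849]
tool_rot: [180.0, 0.0, 88.9]
force: [-0.6, 0.1, -0.6]
grip_width: 0.0002
```

Request:
{"api": "servo_tool", "payload": {"plan": [[0,[-0.5,-0.7,0],[0,0,0]],[0,[-1.0,-0.1,0],[0,0,0]],[0,[-1.0,0,0],[0,0,0]],[0,[-1.0,0,0],[0,0,0]],[0,[-1.0,0,0],[0,0,0]],[0,[-0.8,0,0],[0,0,0]],[0,[-0.3,0,0],[0,0,0]]]}}

```text
time_s: 2.87
tool_pos: [0.5621, -0.0596, 0.0906]
tool_rot: [179.6, -0.3, 89.6]
force: [-1.7, -0.2, 0.1]
grip_width: 0.0004
```

Request:
{"api": "servo_tool", "payload": {"plan": [[0,[-0.5,0,0.2],[0,0,0]],[0,[0,0,0],[0,0,0]],[0,[1.5,0,0],[0,0,0]],[0,[1.5,0,0],[0,0,0]],[0,[0,0,-3],[0,0,0]],[0,[0,0,-3],[0,0,0]],[1,[-1.5,0,-2],[0,0,0]],[1,[-3.5,0,0],[0,0,0]],[1,[-4,0,0],[0,0,0]],[1,[-4,0,0],[0,0,0]],[1,[-2.5,0,0],[0,0,0]],[1,[0,0,0],[0,0,0]]]}}

```text
time_s: 3.87
tool_pos: [0.5602, -0.2021, 0.1714]
tool_rot: [179.6, 0.4, 89.7]
force: [-0.4, 0.2, 0.1]
grip_width: 0.0323
```

```bash
python3 -c "
from h import *
rows(cl(0,-.185,.13),1,1)
s=cam('scene');a=cv2.resize(s[0][155:255,190:350],None,fx=5,fy=5,interpolation=cv2.INTER_CUBIC)
cv2.imwrite('pics/s2.png',a)
for th in (40,11,8,3,-12):
  t=np.radians(th); print(th,(proj(*s[1:],cl(0,-.085+.067*np.sin(t),.058+.067*np.cos(t)))-[190,155])*5)
"
```

```text
[ 0.5602 -0.2021  0.1714] -> [ 0.5586 -0.1824  0.13  ] dist 4.589766163618868
[[1,[2.0,-0.2,4.13],[0.4,0.4,0.5]]]
40 [343.5178653  205.24990702]
11 [284.21810577 181.41024604]
8 [277.46677871 180.06926325]
3 [266.14069433 178.3555137 ]
-12 [232.49897006 177.22479015]
```

View pics/s2.png

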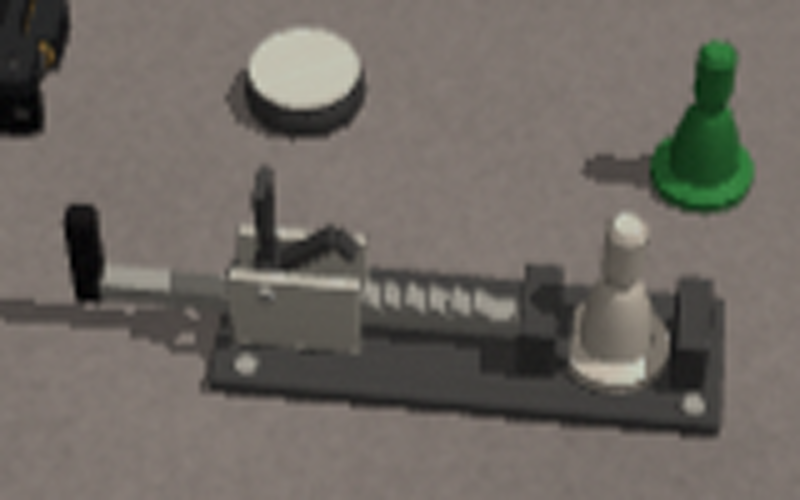

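The lever now stands upright at crop (264,172), so the pawl is at about 0.65 rad and clear of the teeth. Post and bell have not moved. Next I grip the post.

Request:
{"api": "servo_tool", "payload": {"plan": [[1,[1.0,-0.1,0],[0,0,0]],[1,[1.0,-0.1,0],[0,0,0]],[1,[0,0,1],[0,0,0]],[1,[0,0,0],[0,0,0]],[1,[0,0,0],[0,0,0]]]}}

```text
time_s: 4.33
tool_pos: [0.5587, -0.1714, 0.1584]
tool_rot: [179.7, 0.1, 90.2]
force: [0.5, 0.1, 0.4]
grip_width: 0.0699
```

Request:
{"api": "servo_tool", "payload": {"plan": [[1,[-1.0,0,0.5],[0,0,0.5]],[1,[0,0,2.5],[0,0,0]],[1,[0,0,2.5],[0,0,0]],[1,[0,0,2.5],[0,0,0]],[1,[0,0,1.5],[0,0,0]],[1,[0,0,0.4],[0,0,0]]]}}

```text
time_s: 4.83
tool_pos: [0.5623, -0.1823, 0.0566]
tool_rot: [179.4, 0.2, 89.9]
force: [-1.1, 0.9, -1.1]
grip_width: 0.0869
```

Request:
{"api": "servo_tool", "payload": {"plan": [[1,[0,-0.4,0.4],[0.5,0,0.5]],[0,[0,0,0.1],[0,0,0]],[0,[0,0,0],[0,0,0]],[0,[0,0,0],[0,0,0]],[0,[0,0,0],[0,0,0]],[0,[0,0,0],[0,0,0]],[0,[0,0,0],[0,0,0]]], "force": 25}}

```text
time_s: 5.42
tool_pos: [0.5595, -0.1845, 0.0538]
tool_rot: [179.7, 0.3, 89.3]
force: [-0.1, -0.1, -0.1]
grip_width: 0.0548
```

Request:
{"api": "servo_tool", "payload": {"plan": [[0,[0,-0.1,0.2],[0,0,0]],[0,[0,0,0],[0,0,0]],[0,[0,0,0],[0,0,0]],[0,[0,0,0],[0,0,0]],[0,[0,0,0],[0,0,0]],[0,[0,0,0],[0,0,0]]]}}

```text
time_s: 5.92
tool_pos: [0.5588, -0.1844, 0.0528]
tool_rot: [179.7, 0.3, 89.3]
force: [-0.4, -0.4, 2.8]
grip_width: 0.0158
```

Request:
{"api": "servo_tool", "payload": {"plan": [[0,[-0.8,0,0],[0,0,0]],[0,[-1,0,0],[0,0,0]],[0,[-1,0,0],[0,0,0]],[0,[-1,0,0],[0,0,0]],[0,[-1,0,0],[0,0,0]],[0,[-1,0,0],[0,0,0]],[0,[-0.6,0,0],[0,0,0]],[0,[-0.4,0,0],[0,0,0]],[0,[0,0,0],[0,0,0]]]}}

```text
time_s: 6.67
tool_pos: [0.558, -0.2544, 0.0528]
tool_rot: [179.8, -0.2, 89.4]
force: [-1.1, 4.3, 4.9]
grip_width: 0.0158
```

Request:
{"api": "servo_tool", "payload": {"plan": [[0,[-0.3,0,0],[0,0,0]],[0,[-0.3,0,0],[0,0,0]],[0,[0,0,0],[0,0,0]]]}}

```text
time_s: 6.92
tool_pos: [0.558, -0.2543, 0.0528]
tool_rot: [180.0, -0.9, 89.6]
force: [-0.4, -1.1, 1.3]
grip_width: 0.016
```

The bar is on its stop: 70 mm drawn, and further pulling gives no motion. I release and rise.

Request:
{"api": "servo_tool", "payload": {"plan": [[1,[0,0,0],[0,0,0]],[1,[0,0,0],[0,0,0]],[1,[0,0,0],[0,0,0]],[1,[0,0,-2],[0,0,0]],[1,[0,0,-4],[0,0,0]],[1,[0,0,-4],[0,0,0]],[1,[0,0,-4],[0,0,0]],[1,[3,0.1,-1],[0,0,0]],[1,[4,0.1,0],[0,0,0]],[1,[4,0.1,0],[0,0,0]],[1,[4,0,0],[0,0,0]],[1,[4,0,0],[0,0,0]],[1,[4,0,0],[0,0,0]],[1,[3,0,0],[0,0,0]],[1,[0,0,0],[0,0,0]],[1,[0,0,0],[0,0,0]]]}}

```text
time_s: 8.25
tool_pos: [0.5658, -0.0035, 0.21]
tool_rot: [179.5, 0.1, 88.3]
force: [-0.1, -1.8, 0.3]
grip_width: 0.0865
```

```bash
python3 -c "
from h import *
rows(cl(0,.101,.16),1,1)
a=cam('wrist');cv2.imwrite('pics/w3.png',a[0]); s=cam('scene');t=cam('top')
import pickle;pickle.dump((a,s,t),open('d3.pkl','wb'))
o=cv2.resize(s[0][175:255,190:350],None,fx=5,fy=5,interpolation=cv2.INTER_CUBIC)
w=cv2.resize(t[0][195:235,200:360],None,fx=5,fy=5,interpolation=cv2.INTER_CUBIC)
cv2.imwrite('pics/s3.png',np.vstack([o,w]))
print([proj(*a[1:],cl(*p)).round(0) for p in((0,.101,.116),(0,.101,.021),(0,0,.032))])"
```

```text
[ 0.5658 -0.0035  0.21  ] -> [0.5625 0.1036 0.16  ] dist 11.822512588341818
[[1,[10.7,-0.7,4.98],[0.5,0.1,-0.9]]]
[array([267.,  84.]), array([268.,  97.]), array([270., 189.])]
```

View pics/w3.png

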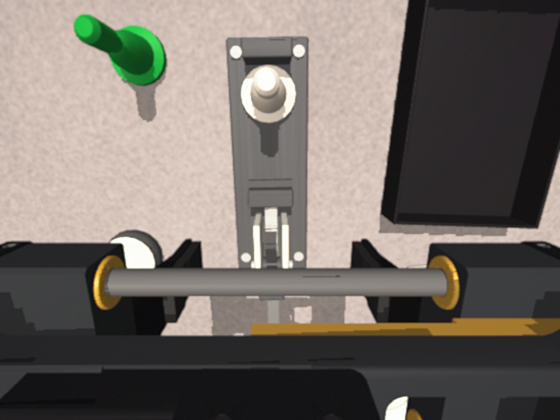

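View pics/s3.png

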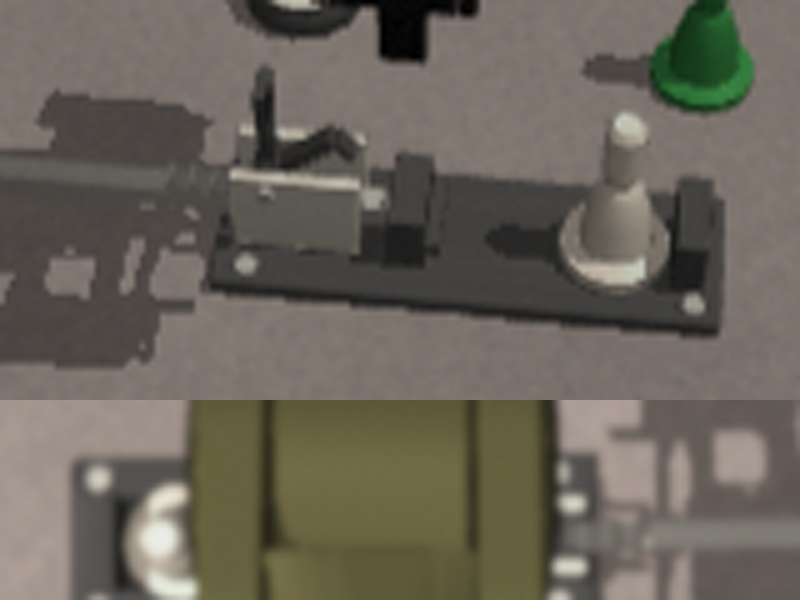

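The bar and jaw are drawn back: the jaw is now next to the cheeks, at scene crop (412,205). The bell is unmoved, with its top at wrist (267,79) and scene crop (628,126). I triangulate the top and the foot.

```bash
python3 -c "
from h import *
import pickle;a,s,t=pickle.load(open('d3.pkl','rb'))
S=lambda u,v:((u+.5)/5-.5+190,(v+.5)/5-.5+175)
T=lambda u,v:((u+.5)/5-.5+200,(v-400+.5)/5-.5+195)
print(tri(a[1:],(267,79),s[1:],S(628,127)),tri(t[1:],T(159,538),s[1:],S(628,127)))
print('foot',plane(*a[1:],268.5,94,.021),plane(*s[1:],*S(614,240),.021))
for n,c in(('w',a),('s',s)):
  print(n,proj(*c[1:],cl(0,.101,.021)))
"
```

```text
(array([0.56300803, 0.10674542, 0.11392803]), np.float64(0.0016799533417727933)) (array([0.5619876 , 0.10653186, 0.11263406]), np.float64(0.0011443114566870756))
foot [0.56266318 0.10623777 0.021     ] [0.56328985 0.10503493 0.021     ]
w [268.4168564   96.57530132]
s [311.87830286 222.32149193]
```

Request:
{"api": "servo_tool", "payload": {"plan": [[1,[3,-0.1,0],[0,0,-0.5]],[1,[3,-0.1,0],[0,0,-0.4]],[1,[3,-0.1,0],[0,0,0]],[1,[1.2,0,0],[0,0,0]],[1,[0,0,0],[0,0,0]],[1,[0,0,0],[0,0,0]]]}}

```text
time_s: 8.9
tool_pos: [0.5682, 0.083, 0.2096]
tool_rot: [179.4, 0.4, 87.6]
force: [0.2, 0.1, 0.2]
grip_width: 0.0871
```

Request:
{"api": "servo_tool", "payload": {"plan": [[1,[1.5,-0.5,0],[0.5,0,-1]],[1,[0.9,-0.2,0],[0,0,-0.6]],[1,[0,0,0],[0,0,0]],[1,[0,0,0],[0,0,0]]]}}

```text
time_s: 9.23
tool_pos: [0.5623, 0.1019, 0.2094]
tool_rot: [179.9, 0.6, 88.8]
force: [0.4, 0.1, -0.0]
grip_width: 0.0871
```

Request:
{"api": "servo_tool", "payload": {"plan": [[1,[0.4,0,1],[0,0,0]],[1,[0,0,2.5],[0,0,0]],[1,[0,0,3],[0,0,0]],[1,[0,0,3],[0,0,0]],[1,[0,0,2],[0,0,0]],[1,[0,0,0.7],[0,0,0]],[1,[0,0,0],[0,0,0]]]}}

```text
time_s: 9.82
tool_pos: [0.5641, 0.1026, 0.0818]
tool_rot: [179.6, 0.5, 88.6]
force: [-0.3, 0.1, 0.1]
grip_width: 0.0867
```

Request:
{"api": "servo_tool", "payload": {"plan": [[1,[0.3,-0.1,0.3],[0.4,0.5,-0.5]],[1,[0.1,0,0.1],[0,0,0]],[0,[0,0,0],[0,0,0]],[0,[0,0,0],[0,0,0]],[0,[0,0,0],[0,0,0]],[0,[0,0,0],[0,0,0]],[0,[0,0,0],[0,0,0]],[0,[0,0,0],[0,0,0]],[0,[0,0,0],[0,0,0]],[0,[0,0,0],[0,0,0]],[0,[0,0,0],[0,0,0]],[0,[0,0,0],[0,0,0]]], "force": 15}}

```text
time_s: 10.82
tool_pos: [0.5674, 0.1078, 0.0838]
tool_rot: [179.5, -0.2, 89.1]
force: [-0.1, -0.7, 1.3]
grip_width: 0.0285
```

Request:
{"api": "servo_tool", "payload": {"plan": [[0.4,[-0.2,-0.4,0.3],[0.3,0,0]],[0.4,[0,0,0],[0,0,0]],[0.4,[0,0,0],[0,0,0]]]}}

```text
time_s: 11.07
tool_pos: [0.5628, 0.1056, 0.0802]
tool_rot: [179.9, -0.2, 89.1]
force: [0.4, -0.2, 0.0]
grip_width: 0.0338
```

```bash
python3 -c "
from h import *
a=cam('wrist');s=cam('scene')
o=cv2.resize(s[0][165:240,270:350],None,fx=5,fy=5,interpolation=cv2.INTER_CUBIC)
cv2.imwrite('pics/s4.png',np.hstack([o[:375],cv2.resize(a[0],(400,300))[:300] if 0 else cv2.resize(a[0],(400,375))]))
o=env.get_obs();print(o['tool_pos'],o['tool_rot'],o['grip_width'])"
```

```text
[0.56268852 0.10557084 0.08017194] [179.9008943   -0.19490206  89.11728097] 0.034479077247897345
```

View pics/s4.png

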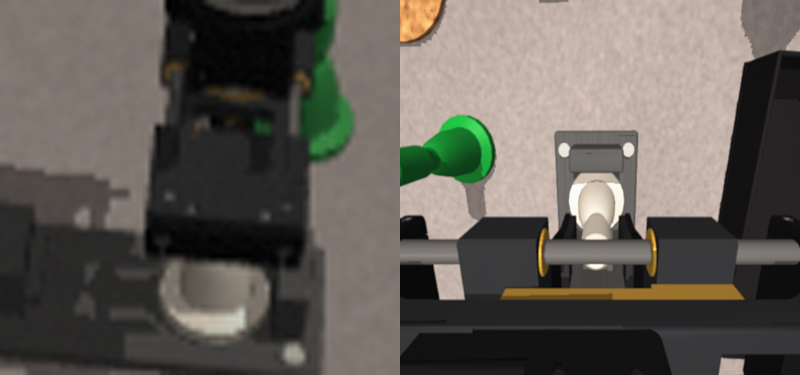

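The bell stands upright with its handle centred between the fingers (right half, about (597,240)). I close on it.

Request:
{"api": "servo_tool", "payload": {"plan": [[0,[0,0,0.1],[0,0,0]],[0,[0,0,0],[0,0,0]],[0,[0,0,0],[0,0,0]],[0,[0,0,0],[0,0,0]],[0,[0,0,0],[0,0,0]]], "force": 15}}

```text
time_s: 11.58
tool_pos: [0.5625, 0.1056, 0.079]
tool_rot: [179.9, -0.2, 89.1]
force: [-0.2, 0.1, 0.5]
grip_width: 0.0215
```

Request:
{"api": "servo_tool", "payload": {"plan": [[0,[0,0,-0.3],[0,0,0]],[0,[0,0,-0.6],[0,0,0]],[0,[0,0,-1],[0,0,0]],[0,[0,0,-1.5],[0,0,0]],[0,[0,0,-1.8],[0,0,0]],[0,[0,0,-1.8],[0,0,0]],[0,[0,0,-1.8],[0,0,0]],[0,[0,0,-0.8],[0,0,0]],[0,[0,0,0],[0,0,0]]]}}

```text
time_s: 12.33
tool_pos: [0.5621, 0.1047, 0.183]
tool_rot: [179.9, -0.2, 89.1]
force: [0.4, 0.2, -1.4]
grip_width: 0.021
```

```bash
python3 -c "
from h import *
rows([.5222,.3166,.17],10,0)
o=env.get_obs();print(o['tool_rot'],o['grip_width'],o['force'])"
```

```text
[0.5621 0.1047 0.183 ] -> [0.5222 0.3166 0.17  ] dist 21.60182949068993
[[0,[2.11,-0.43,0.13],[0.0,-0.0,-0.0]],[0,[2.11,-0.43,0.13],[0.0,-0.0,-0.0]],[0,[2.11,-0.43,0.13],[0.0,-0.0,-0.0]],[0,[2.11,-0.43,0.13],[0.0,-0.0,-0.0]],[0,[2.11,-0.43,0.13],[0.0,-0.0,-0.0]],[0,[2.11,-0.43,0.13],[0.0,-0.0,-0.0]],[0,[2.11,-0.43,0.13],[0.0,-0.0,-0.0]],[0,[2.11,-0.43,0.13],[0.0,-0.0,-0.0]],[0,[2.11,-0.43,0.13],[0.0,-0.0,-0.0]],[0,[2.11,-0.43,0.13],[0.0,-0.0,-0.0]]]
[ 1.79925660e+02 -1.61163241e-01  8.90742712e+01] 0.020951995164004728 [ 0.37247621  0.17627858 -1.40640089]
```

The wrist force reads -1.4 N, so the bell is carried. Moving to the coaster.

Request:
{"api": "servo_tool", "payload": {"plan": [[0,[1,-0.2,0],[0,0,0]],[0,[2,-0.4,0],[0,0,0]],[0,[2.2,-0.4,0],[0,0,0]],[0,[2.2,-0.4,0],[0,0,0]],[0,[2.2,-0.4,0],[0,0,0]],[0,[2.2,-0.4,0],[0,0,0]],[0,[2.2,-0.4,0],[0,0,0]],[0,[2.2,-0.4,0],[0,0,0]],[0,[2.2,-0.4,0],[0,0,0]],[0,[1.6,-0.4,0],[0,0,0]],[0,[0.8,-0.2,0],[0,0,0]],[0,[0,0,0],[0,0,0]],[0,[0,0,0],[0,0,0]]]}}

```text
time_s: 13.42
tool_pos: [0.5136, 0.3275, 0.1695]
tool_rot: [-179.1, 0.3, 89.1]
force: [0.6, -0.1, -0.6]
grip_width: 0.0216
```

```bash
python3 -c "
from h import *
rows([.5222,.3166,.10],6,0)
o=env.get_obs();print(o['tool_rot'],o['grip_width'])
s=cam('scene');w=cam('wrist')
cv2.imwrite('pics/s5.png',np.hstack([cv2.resize(s[0][140:260,330:450],(400,400),interpolation=cv2.INTER_CUBIC),cv2.resize(w[0],(400,400))]))"
```

```text
[0.5136 0.3275 0.1695] -> [0.5222 0.3166 0.1   ] dist 7.087925542279152
[[0,[-0.17,0.16,1.16],[-0.2,0.0,-0.0]],[0,[-0.17,0.16,1.16],[-0.2,0.0,-0.0]],[0,[-0.18,0.16,1.16],[-0.2,0.0,-0.0]],[0,[-0.18,0.15,1.16],[-0.2,0.0,-0.0]],[0,[-0.18,0.15,1.16],[-0.2,0.0,-0.0]],[0,[-0.18,0.15,1.16],[-0.2,0.0,-0.0]]]
[-179.06946103    0.29281102   89.12518038] 0.021564152479713092
```

View pics/s5.png

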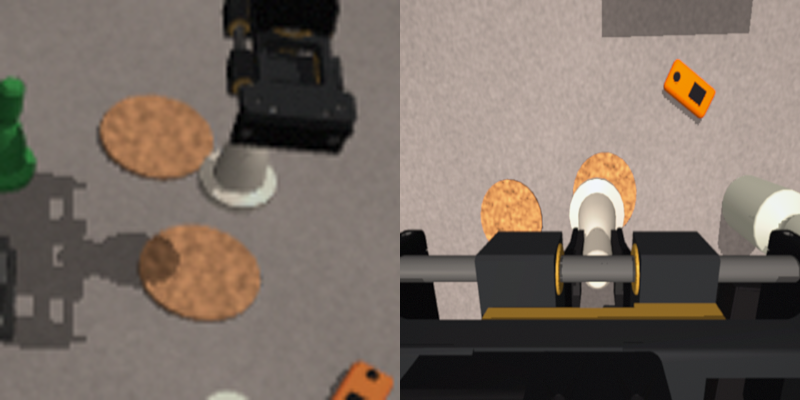

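The bell hangs upright over the farther coaster, with its foot at (597,208) in the wrist view and the coaster just beyond at (605,195). I centre it and descend.

Request:
{"api": "servo_tool", "payload": {"plan": [[0,[-0.5,0.4,0.5],[-0.5,0,0]],[0,[-0.5,0.4,1.2],[-0.4,0,0]],[0,[-0.1,0,1.5],[0,0,0]],[0,[0,0,1.5],[0,0,0]],[0,[0,0,1.2],[0,0,0]],[0,[0,0,0.6],[0,0,0]],[0,[0,0,0],[0,0,0]],[0,[0,0,0],[0,0,0]]]}}

```text
time_s: 14.18
tool_pos: [0.529, 0.3015, 0.1027]
tool_rot: [179.6, 0.4, 88.1]
force: [-0.1, 0.5, -1.5]
grip_width: 0.0213
```

```bash
python3 -c "
from h import *
rows([.5222,.3166,.073],1,0)
o=env.get_obs();print(o['tool_rot'])
s=cam('scene');w=cam('wrist');c=[.5222,.3166,.006]
print(proj(*s[1:],c),proj(*w[1:],c))
for n,i in(('s',s),('w',w)):
  h=cv2.cvtColor(i[0],cv2.COLOR_BGR2HSV); m=cv2.inRange(h,(5,90,80),(20,255,255))
  for k in cv2.findContours(m,0,2)[0]:
    if cv2.contourArea(k)>250: print(n,cv2.boundingRect(k))
cv2.imwrite('pics/s6.png',np.hstack([cv2.resize(s[0][170:250,340:430],(400,400),interpolation=cv2.INTER_CUBIC),cv2.resize(w[0][180:320,210:350],(400,400))]))"
```

```text
[0.529  0.3015 0.1027] -> [0.5222 0.3166 0.073 ] dist 3.4020200422293025
[[0,[1.51,-0.75,2.96],[0.4,0.4,-1.1]]]
[179.55775164   0.42022516  88.08588809]
[389.56702635 220.39517154] [266.78391694 196.05460574]
s (426, 248, 22, 25)
s (372, 210, 36, 26)
s (0, 205, 63, 68)
s (489, 203, 71, 94)
s (525, 188, 35, 76)
s (0, 183, 36, 63)
s (360, 169, 25, 25)
s (107, 155, 56, 26)
s (0, 64, 51, 122)
s (208, 34, 59, 22)
s (157, 16, 53, 34)
s (113, 6, 45, 23)
s (417, 0, 134, 96)
s (355, 0, 37, 63)
s (111, 0, 161, 17)
w (114, 318, 341, 18)
w (323, 256, 13, 54)
w (217, 256, 9, 54)
w (46, 178, 113, 91)
w (210, 137, 113, 104)
w (368, 2, 96, 85)
```

View pics/s6.png

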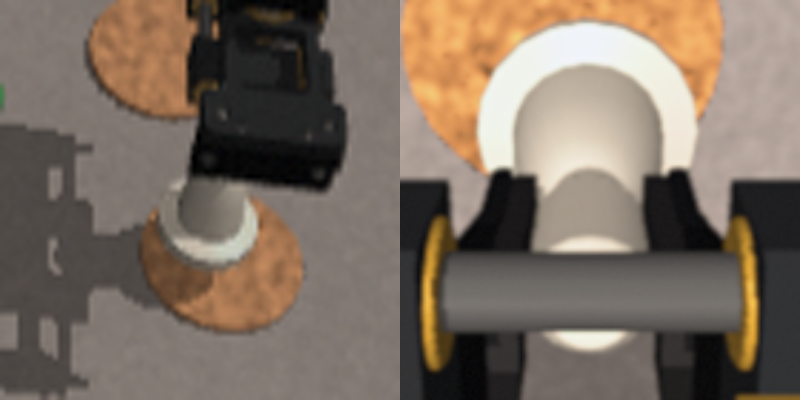

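It agrees: the coaster's centre in the wrist view is at 266.5, predicted 266.8. It needs 15 mm more in y and -7 mm in x before going down.

Request:
{"api": "servo_tool", "payload": {"plan": [[0,[0.6,-0.3,0],[0.4,0.4,-0.5]],[0,[0.6,-0.3,0],[0,0,-0.5]],[0,[0.2,-0.1,0],[0,0,0]],[0,[0,0,0],[0,0,0]],[0,[0,0,0],[0,0,0]]]}}

```text
time_s: 14.7
tool_pos: [0.5229, 0.3205, 0.1063]
tool_rot: [179.7, -0.3, 89.4]
force: [0.4, 0.1, 0.4]
grip_width: 0.0218
```

Request:
{"api": "servo_tool", "payload": {"plan": [[0,[-0.3,0,0.4],[0.2,-0.2,0]],[0,[0,0,0.5],[0,0,0]],[0,[0,0,0.5],[0,0,0]],[0,[0,0,0.5],[0,0,0]],[0,[0,0,0.3],[0,0,0]],[0,[0,0,0.1],[0,0,0]],[0,[0,0,0],[0,0,0]]]}}

```text
time_s: 15.28
tool_pos: [0.5226, 0.3166, 0.0801]
tool_rot: [-180.0, -0.0, 89.3]
force: [-0.1, -0.3, -1.4]
grip_width: 0.0217
```

Centred. I lower the last 7 mm gently.

Request:
{"api": "servo_tool", "payload": {"plan": [[0,[0,0,0.2],[0,0,0]],[0,[0,0,0.2],[0,0,0]],[0,[0,0,0.1],[0,0,0]],[0,[0,0,0.1],[0,0,0]],[0,[0,0,0],[0,0,0]]]}}

```text
time_s: 15.7
tool_pos: [0.5228, 0.3166, 0.0736]
tool_rot: [180.0, -0.0, 89.3]
force: [-1.8, 0.3, -0.9]
grip_width: 0.0216
```

Request:
{"api": "servo_tool", "payload": {"plan": [[0,[0,0,0.1],[0,0,0]],[0,[0,0,0.1],[0,0,0]],[0,[0,0,0],[0,0,0]]]}}

```text
time_s: 15.95
tool_pos: [0.5233, 0.3171, 0.0736]
tool_rot: [179.9, -0.1, 89.3]
force: [-0.1, 0.4, -1.8]
grip_width: 0.0214
```

Request:
{"api": "servo_tool", "payload": {"plan": [[0,[0,0,0.15],[0,0,0]],[0,[0,0,0.15],[0,0,0]],[0,[0,0,0.1],[0,0,0]],[0,[0,0,0],[0,0,0]]]}}

```text
time_s: 16.28
tool_pos: [0.5242, 0.318, 0.0734]
tool_rot: [179.8, -0.2, 89.4]
force: [-0.1, 0.7, -1.1]
grip_width: 0.0215
```

Request:
{"api": "servo_tool", "payload": {"plan": [[0,[-0.1,-0.1,0.3],[0,0,0]],[0,[0,0,0.3],[0,0,0]]]}}

```text
time_s: 16.45
tool_pos: [0.5248, 0.319, 0.0726]
tool_rot: [179.7, -0.5, 89.4]
force: [-5.7, -4.6, 22.5]
grip_width: 0.0209
```

Contact is clear: the force rose to 22 N with no further travel. I ease off, open and retreat straight up.

Request:
{"api": "servo_tool", "payload": {"plan": [[0,[0,0,-0.1],[0,0,0]],[0,[0,0,0],[0,0,0]],[0.6,[0,0,0],[0,0,0]],[0.6,[0,0,0],[0,0,0]],[0.6,[0,0,0],[0,0,0]],[0.6,[0,0,0],[0,0,0]]]}}

```text
time_s: 16.95
tool_pos: [0.5253, 0.3192, 0.0732]
tool_rot: [179.6, -0.6, 89.4]
force: [0.2, 0.3, -0.3]
grip_width: 0.0405
```

Request:
{"api": "servo_tool", "payload": {"plan": [[0.8,[0,0,0],[0,0,0]],[0.8,[0,0,0],[0,0,0]],[0.8,[0,0,-1],[0,0,0]],[0.8,[0,0,-2],[0,0,0]],[0.8,[0,0,-3],[0,0,0]],[0.8,[0,0,-3],[0,0,0]],[0.8,[0,0,-3],[0,0,0]],[0.8,[0,0,-2],[0,0,0]],[0.8,[3,0,0],[0,0,0]],[0.8,[4,0,0],[0,0,0]],[0.8,[4,0,0],[0,0,0]],[0.8,[3,0,0],[0,0,0]],[0.8,[0,0,0],[0,0,0]],[0.8,[0,0,0],[0,0,0]]]}}

```text
time_s: 18.12
tool_pos: [0.5283, 0.4597, 0.2302]
tool_rot: [179.3, -0.8, 88.9]
force: [0.8, -1.3, -0.0]
grip_width: 0.0699
```

```bash
python3 -c "
from h import *
import pickle
s=cam('scene');t=cam('top'); pickle.dump((s,t),open('d9.pkl','wb'))
D=pickle.load(open('d0.pkl','rb'))
cv2.imwrite('pics/s9.png',np.hstack([cv2.resize(s[0][160:260,345:445],(400,400),interpolation=cv2.INTER_CUBIC),cv2.resize(t[0][190:290,107:207],(400,400),interpolation=cv2.INTER_CUBIC)]))
cv2.imwrite('pics/s9b.png',s[0])"
```

```text
(no output)
```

View pics/s9.png

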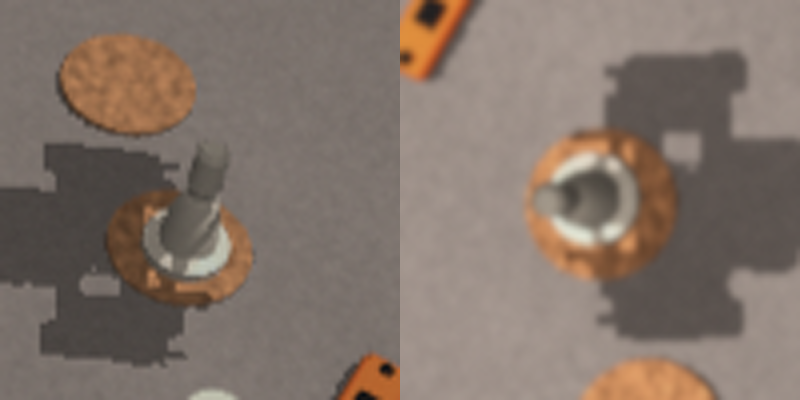

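View pics/s9b.png

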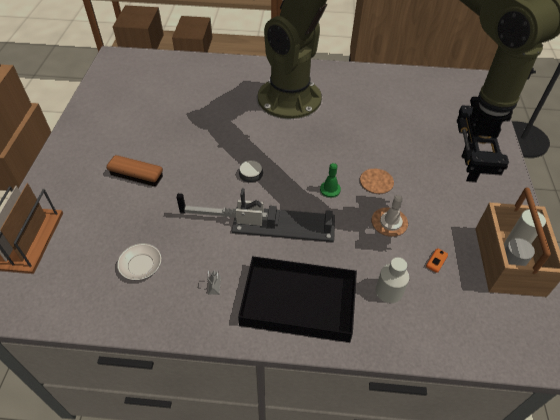

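The bell stands on the farther coaster (foot at crop (597,200) in the top view, coaster centre about (603,205)), and its lean in the picture looks like perspective. The bar is still back, with the post at scene (181,203). One numeric check, then I hand in.

```bash
python3 -c "
from h import *
import pickle
s,t=pickle.load(open('d9.pkl','rb'));D=pickle.load(open('d0.pkl','rb'))
S=lambda u,v:((u+.5)/4-.5+345,(v+.5)/4-.5+160); T=lambda u,v:((u-400+.5)/4-.5+107,(v+.5)/4-.5+190)
print('top',tri(t[1:],T(548,199),s[1:],S(212,152)),'foot',plane(*t[1:],*T(594,199),.015),plane(*s[1:],*S(188,240),.015))
print('coaster',[.5222,.3166])
d=cv2.absdiff(s[0],D['scene'][0]).max(2)
for n,(u,v,r) in dict(diff=(392,282,25),tray=(299,297,58),key=(438,260,12),clip=(213,282,13),tin=(250,170,14),brush=(135,170,28),dish=(139,262,24),green=(331,180,12)).items():
  print(n,(d[v-r:v+r,u-r:u+r]>50).mean().round(3))
"
```

```text
top (array([0.52628113, 0.31883004, 0.10602788]), np.float64(0.0009959151745877338)) foot [0.52543723 0.31824828 0.015     ] [0.5263358  0.32026349 0.015     ]
coaster [0.5222, 0.3166]
diff 0.0
tray 0.0
key 0.0
clip 0.0
tin 0.116
brush 0.0
dish 0.0
green 0.0
```

```bash
python3 -c "
from h import *
print(env.sign_off())"
```

```text
the job is handed in; nothing more can be done
None
```

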